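# Set the scoring depth on the hobby bench saw

## Robot

A 6-joint arm with a two-finger parallel gripper is mounted at the origin on the work surface. World frame = base frame: x ahead of the robot, y to its left, z up, the work surface at z = 0. Lengths are in mm, angles in rad, forces in N, time in s.
With the tool pointing down it reaches from about 400 to 925 mm from the base axis. Payload 12.5 kg.
Tool frame: the origin (TCP) lies at the very end of the fingers, on their centre line; the grasp point (between the pads) lies 19 mm behind it; z points along the fingers, y is the line along which they close (so a half turn about z gives the same grasp; the last joint's range is limited). The gripper opens to 95 mm and grips with 3 to 60 N. Pads are 20 mm wide; open, the fingers measure 119 mm over their backs; the gripper's body (75 mm by 180 mm) begins 59 mm behind the grasp point.
Start: joints at [-1.444, 0.491, 1.559, -0, 1.092, -0.106], TCP at [144.211, -608.153, 214.661] pointing down, gripper open.
Joint ranges: [-3.1, 3.1], [-0.84, 2.19], [0.05, 2.79], [-1.13, 4.28], [0.06, 2.93], [-2.69, 2.69]. Speed limits (rad/s): [2.22, 2.22, 2.79, 3.14, 3.14, 3.14].

## Interface

Orientations are given as [roll, pitch, yaw] about the fixed x, y, z axes, in that order (R = Rz(yaw) Ry(pitch) Rx(roll)).
In Python, from cell import env gives the robot as it stands.
- The arm moves only by the shell command python3 steer.py, which reads ROWS from standard input. ROWS is one flat JSON list of numbers that holds 1 to 5 rows one after another, with no inner brackets; each row has 5 numbers: dx, dy, dz in mm, then a turn about the tool's z in rad, then the opening from 0.0 (shut) to 1.0 (fully open); each row is the pose to reach, as a shift and turn from the pose commanded when the command began, along the tool's axes at that moment; what a row does not reach only later rows make up. A row lasts 1/12 s, in which the tool goes at most 41.7 mm and 0.125 rad, less where a joint would pass 70% of its speed; a pose out of reach is approached as far as the arm can. The fingers move at their own pace and stop on an object; the grip force is fixed at half the most. Time passes only in rows, so rows that do not move let the fingers close. It prints the time, the measured TCP pose, the force, the opening and the grip force at its end. Input that does not fit is refused with a message, and nothing moves.
- env.state(): the state, without advancing time (a new reading comes with each control period).
- env.read_camera(name): name is "scene" or "side" or "wrist"; returns (picture, depth): 384x512x3 uint8, red, green, blue; 384x512 float32, mm along the optical axis (not along the pixel's ray), 0 where there is no reading.
- env.camera_info(name): a dict with "vertical_fov" (degrees; the focal length in pixels is half the picture's height over the tangent of half this angle, whatever the lens; pixels are square), "cx", "cy" (the principal point, pixels), "origin" and "attitude" of the camera in the world. Camera axes: x right, y down, z forward; pixel columns grow to the right and rows downward; lengths in mm; the calibration is good to about 2 mm. The wrist camera is an equidistant fisheye: a pixel r from the principal point sees the ray r / f radians off the axis. A picture is of the moment at which its call begins: read the wrist's pose just before it. camera_info takes no time and is no camera call; for the wrist camera it gives the pose at the moment of the call.
- env.job_done(): hands the job in; it is judged then, once.
The state is a dict: "t": time; "joints": joint angles; "qvel": joint speeds; "tau": joint torques, N m; "eef_pos": TCP position; "tcp_rot": TCP orientation; "ft_force": force on the tool from outside, world axes, zero at the start; "moment": the same for the moment, N m; "opening": opening from 0.0 (shut) to 1.0 (fully open); "grip_force": force on a finger pad.
Only numpy, scipy, OpenCV 4.12 (cv2) and the standard library are available. Lean on these libraries where they do the work, as an engineer would, in place of code of your own. Each camera call takes 0.05 s, during which the arm holds its last target. There are 200 camera calls.

## Task

Set the little bench saw for a one-millimetre scoring cut: turn the red dial on its sloping front clockwise until it comes up against its stop (blade fully lowered), then back it off anticlockwise by exactly four clicks, let go and leave it there. Keep off the blade, and leave the glue bottle, the yellow box, the hammer and the screwdriver where they are.

Things in the scene. Friction and masses are not known exactly. Their poses are not given: they have to be found in the camera images.
- saw: Blue bench saw, fixed; 320 x 250 mm. Origin: centre of underside; its -x end, where a person would work, faces away from the robot. From that end: 30 mm high plinth at x = -160 mm, console sloping up at 35 degrees from x = -160, z = 30 to x = -40, z = 114 mm, then the level aluminium table, z = 116 mm, to x = 165 mm, with a fence (22 mm wide, top at z = 156 mm) along x at y = 75 mm.
- dial_axis (a point): Where the red dial's axis meets the console (saw frame x = -100, y = 0, z = 72 mm). z axis: the dial's axis, out of the console, 35 degrees from vertical, leaning to saw -x; x up the slope. Does not turn. The dial: red twelve-sided prism, 60 mm across flats (flats 16 mm wide), 4 to 44 mm above the console, no pointer: its turn is not reported, but in every notch one flat faces along +x.
- dial_grip (a point): Point on the dial's axis 24 mm above the console, at mid-height of the dial; does not turn. Clockwise is as seen looking at the dial's top. The dial clicks every 30 degrees: it takes about 0.1 to 0.2 N m to leave a notch, and past half way it is drawn into the next and held there (also when let go). Starts in a notch, 5 to 9 clicks anticlockwise of the stop.
- dial_top (a point): Centre of the dial's top face (a black disc), 44 mm above the console; does not turn. Clockwise lowers the blade, up to a rigid stop that coincides with a notch: there the torque rises well above that of a click (0.5 N m or more means a stop). The other stop is 12 clicks anticlockwise of it. The dial cannot move along its axis; nothing over 8 mm high stands within 60 mm of its rim.
- blade: Steel blade, 85 mm diameter, 3 mm thick, upright along the saw's x in a table slot at x = 60, y = 0 mm of the saw's frame. Origin: its topmost point. At the dial's clockwise stop it is level with the table (z = 116 mm in the saw's frame); each click anticlockwise raises it by 0.25 mm. It moves only with the dial.
- glue: Cream glue bottle with orange nozzle, standing, 58 mm in diameter, 168 mm tall; origin at the centre of its underside.
- pin_box: Yellow box of pins, 70 x 110 x 40 mm; origin at the centre of its underside.
- hammer: Hammer lying on the bench, 260 mm long, handle towards its -x; bystander.
- driver: Screwdriver with a red handle lying on the bench, 200 mm long, handle towards its -x; bystander.

How it is judged:
By the outcome, as a careful person would: the job done as asked, in the order asked, and still so for the second after the job is handed in, with the robot touching nothing.
It also fails if it takes over 72 s, if anything falls off the work surface, if the arm or the gripper's body presses on something with over 40 N, if the wrist force passes 120 N, or if a joint passes its speed limit or range.

## Working session

There is one attempt and no reset: what is moved stays moved. The work goes in short steps, Python scripts to look and compute and a shell command to move; the robot and the scene stay as the last step left them, time stands still between calls to the robot, and variables do not carry over. Pictures are saved under pics/ and viewed, at most 10 in all, crops included, and the job is handed in when it is done.

```bash
ls; mkdir -p pics; python3 - <<'E'
from cell import env
import cv2
print(env.state())
for n in("scene","side"):
    p,d=env.read_camera(n); print(n,env.camera_info(n))
    cv2.imwrite(f"pics/{n}.png",p[:,:,::-1])
    import numpy as np; np.savez(f"{n}.npz",p=p,d=d)
a=cv2.imread("pics/scene.png");b=cv2.imread("pics/side.png")
cv2.imwrite("pics/both.png",cv2.resize(cv2.vconcat([a,b]),(800,1200))[:600]) 
E
```

```text
cell.py
pics
steer.py
{'t': 0.0, 'joints': array([-1.44356819e+00,  4.91587177e-01,  1.55944367e+00, -5.38375410e-06,
        1.09167774e+00, -1.05570697e-01]), 'qvel': array([ 0.00096987, -0.00053835, -0.00139748,  0.00100345, -0.00094149,
        0.00155211]), 'tau': array([-3.87505206e-03, -6.12644005e+01, -2.58185059e+01,  6.92140684e-02,
        4.82210715e-02, -1.23143391e-04]), 'eef_pos': array([ 144.19729809, -607.89692932,  214.04657455]), 'tcp_rot': array([-3.14048242e+00, -1.12843489e-04,  2.32801258e-01]), 'ft_force': array([-0.09833968, -0.86222614,  0.03835954]), 'moment': array([ 0.01504854, -0.04919945,  0.00676533]), 'grip_force': 0.0, 'opening': 1.0004857594603596}
scene {'vertical_fov': 55.92141476113537, 'cx': 255.47796296574677, 'cy': 191.72805189729127, 'origin': array([1557.65333319,   31.41279164,  827.96449912]), 'attitude': array([-2.20140045, -0.00406916,  1.56886727])}
side {'vertical_fov': 42.78147766664365, 'cx': 243.76427477568194, 'cy': 195.1033316548316, 'origin': array([ -22.30314731,  796.27258618, 1222.07754502]), 'attitude': array([-2.41960684, -0.00736727, -2.47222271])}
```
View pics/scene.png

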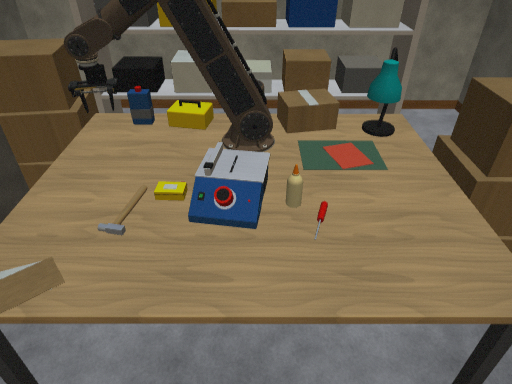

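View pics/side.png

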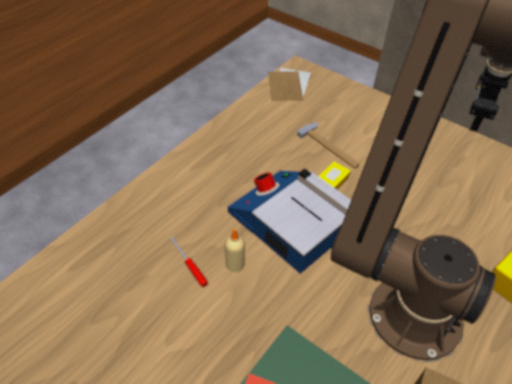

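The pictures show the saw with its console facing away from the robot. The dial is at (225,197) in the scene view and (265,183) in the side view. Next I'll measure the saw's pose and the dial.

```bash
cat >h.py <<'E'
import numpy as np,cv2
from cell import env
from scipy.spatial.transform import Rotation as R
def cloud(n,p,d):
    c=env.camera_info(n); f=192/np.tan(np.radians(c["vertical_fov"]/2))
    v,u=np.mgrid[:384,:512]
    P=np.dstack([(u-c["cx"])/f*d,(v-c["cy"])/f*d,d])
    return P@R.from_euler("xyz",c["attitude"]).as_matrix().T+c["origin"]
E
python3 - <<'E'
from h import *
for n in("scene","side"):
    z=np.load(n+".npz");p=z["p"];d=z["d"];P=cloud(n,p,d)
    h=cv2.cvtColor(p,cv2.COLOR_RGB2HSV).astype(int)
    reg=(P[...,0]>250)&(P[...,0]<800)&(abs(P[...,1])<300)&(d>0)
    red=reg&((h[...,0]<6)|(h[...,0]>174))&(h[...,1]>150)&(h[...,2]>70)&(P[...,2]>60)
    k,l,s,c=cv2.connectedComponentsWithStats(red.astype(np.uint8))
    for i in range(1,k):
        if s[i,4]>15: q=P[l==i]; print(n,"red",s[i],np.median(q,0).round(1),q.min(0).round(),q.max(0).round())
    blue=reg&(h[...,0]>100)&(h[...,0]<125)&(h[...,1]>120)&(P[...,2]>12)
    q=P[blue]; print(" blue",len(q),q.min(0).round(),q.max(0).round())
    tab=reg&(h[...,1]<60)&(h[...,2]>90)&(abs(P[...,2]-116)<5)
    k,l,s,c=cv2.connectedComponentsWithStats(tab.astype(np.uint8)); i=1+s[1:,4].argmax(); q=P[l==i]
    r=cv2.minAreaRect(q[:,:2].astype(np.float32));print(" table",s[i],q[:,2].mean(),r,cv2.boxPoints(r).round())
    # whole saw footprint
    saw=reg&(blue|tab);k,l,s,c=cv2.connectedComponentsWithStats(saw.astype(np.uint8));i=1+s[1:,4].argmax();q=P[l==i]
    r=cv2.minAreaRect(q[:,:2].astype(np.float32));print(" saw",r,cv2.boxPoints(r).round())
    cre=reg&(P[...,2]>130)&(h[...,0]>10)&(h[...,0]<35)&(h[...,1]>50)
    if cre.any(): print(" glue",np.median(P[cre],0).round(),P[cre].max(0).round())
    yl=reg&(h[...,0]>24)&(h[...,0]<34)&(h[...,1]>200)&(P[...,2]>25)&(P[...,2]<60)
    if yl.any(): print(" box",np.median(P[yl],0).round())
    cv2.imwrite(f"pics/{n}c.png",cv2.resize(p[140:235,175:310] if n=="scene" else p[150:270,220:360],None,fx=5,fy=5,interpolation=cv2.INTER_CUBIC)[...,::-1])
E
```

```text
scene red [214 186  19  20 171] [589.  -67.3  97.7] [ 557. -103.   62.] [609. -43. 124.]
 blue 2476 [ 275. -197.   12.] [638.  65. 493.]
 table [ 194  148   76   34 1671] 114.84608500530288 ((397.87762451171875, -44.98539733886719), (249.65765380859375, 208.95669555664062), 80.9909439086914) [[ 275. -152.]
 [ 482. -185.]
 [ 521.   62.]
 [ 314.   95.]]
 saw ((457.6820068359375, -54.52354431152344), (249.67147827148438, 330.1413269042969), 80.9623031616211) [[ 275. -152.]
 [ 601. -204.]
 [ 640.   43.]
 [ 314.   95.]]
 glue [ 265. -102.  462.] [504. 186. 644.]
 box [ 458. -255.   38.]
side red [255 173  20  19 248] [559.  -57.  108.5] [ 537. -100.   80.] [599. -37. 129.]
 blue 1784 [ 297. -185.   15.] [625.  89. 154.]
 table [ 252  180   93   76 3544] 116.45019554737662 ((402.908935546875, -14.983230590820312), (197.0026092529297, 210.31040954589844), 80.66032409667969) [[ 283.  -95.]
 [ 491. -129.]
 [ 523.   65.]
 [ 315.   99.]]
 saw ((452.2932434082031, -42.92597961425781), (236.50030517578125, 317.6114196777344), 80.00434112548828) [[ 275. -132.]
 [ 588. -187.]
 [ 629.   46.]
 [ 316.  101.]]
 glue [ 259. -132.  639.] [501. 193. 745.]
 box [ 422. -267.   40.]
```

View pics/scenec.png

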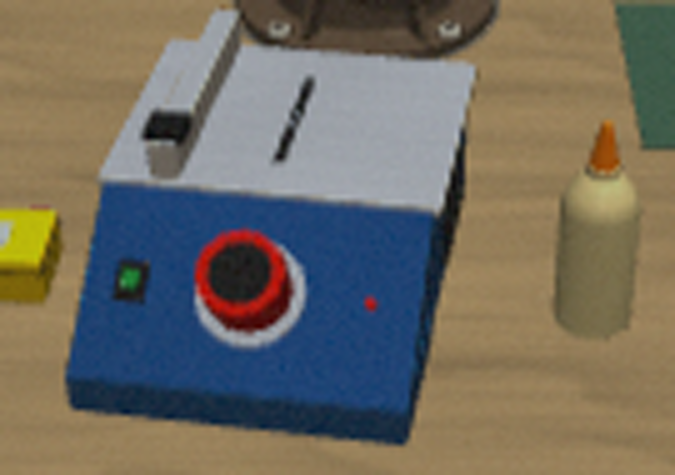

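The crop shows the dial's black top disc at about (223.6,194.4), the fence on the left and the glue well to the right. I'll check the disc ray against the dial position I get from the table.

```bash
python3 - <<'E'
from h import *
for n in("scene","side"):
    z=np.load(n+".npz");p=z["p"]
    h=cv2.cvtColor(p,cv2.COLOR_RGB2HSV).astype(int)
    m=np.zeros((384,512),np.uint8);roi=(slice(180,206),slice(210,240)) if n=="scene" else (slice(165,195),slice(250,282))
    m[roi]=(p[roi].max(2)<60)
    k,l,s,c=cv2.connectedComponentsWithStats(m);
    if k<2: print("none");continue
    i=1+s[1:,4].argmax(); print(n,s[i],c[i])
    C=cloud(n,p,np.ones((384,512))); o=env.camera_info(n)["origin"]
    uv=c[i]; r=cv2.remap(C.astype(np.float32),np.float32([[uv[0]]]),np.float32([[uv[1]]]),1)[0,0]-o
    print(o+r*(108-o[2])/r[2], np.median(cloud(n,p,z["d"])[l==i],0))
u=np.array([.9876,-.1572]);T=np.array([397.9,-45.])
for sx in(-100,-125.2,-117):print(sx,T+u*(62.5-sx))
E
```

```text
scene [217 189  12  11 107] [222.42056075 194.06542056]
[585.11919665 -74.3858441  108.        ] [583.14169921 -75.26417341 107.49548284]
side [258 175   8   4  14] [261.5 176.5]
[584.73943162 -73.80523093 108.        ] [583.8355696  -72.77029777 109.68923649]
-100 [558.385 -70.545]
-125.2 [583.27252 -74.50644]
-117 [575.1742 -73.2174]
```

Both views agree on the dial top: about (584, -74, 108). The tool will go to saw x = -117, which is world (576, -73), with yaw -0.158, so it needs a +0.39 turn about tool z. I'll travel there at the present height.

```bash
echo '[32,-25,0,0,1,64,-50,0,0,1,96,-75,0,0,1,128,-99,0,0,1,160,-124,0,0,1]' | python3 steer.py
echo '[32,-25,0,0,1,64,-50,0,0,1,96,-75,0,0,1,128,-99,0,0,1,160,-124,0,0,1]' | python3 steer.py
echo '[32,-25,0,0,1,64,-50,0,0,1,96,-75,0,0,1,128,-99,0,0,1,160,-124,0,0,1]' | python3 steer.py
echo '[22,-16,0,0.1,1,44,-32,0,0.2,1,64,-49,0,0.3,1,64,-49,0,0.391,0.9,64,-49,0,0.391,0.9]' | python3 steer.py
cat >m.py <<'E'
from h import *
s=env.state();u=np.array([.9876,-.1572])
M=R.from_euler("xyz",s["tcp_rot"]).as_matrix()
t=np.array([575.8,-73.2,88])
print("t",s["t"],"pos",s["eef_pos"].round(1),"yaw",s["tcp_rot"].round(3),"togo tool",(M.T@(t-s["eef_pos"])).round(1),"dturn",s["tcp_rot"][2]+.158,"q",s["joints"].round(2),"F",s["ft_force"].round(1),"M",s["moment"].round(3),"open",round(s["opening"],3),s["grip_force"])
E
python3 m.py
```

```text
t: 0.52
eef_pos: [272.0, -449.0, 214.4]
tcp_rot: [-3.141, 0.0, 0.232]
ft_force: [1.4, -0.3, 0.3]
opening: 1.0
grip_force: 0.0
t: 0.93
eef_pos: [399.2, -291.3, 214.6]
tcp_rot: [3.142, 0.0, 0.233]
ft_force: [0.9, -1.1, -0.1]
opening: 0.996
grip_force: 0.0
t: 1.35
eef_pos: [526.3, -133.6, 214.5]
tcp_rot: [3.142, 0.0, 0.233]
ft_force: [1.2, -1.4, 0.8]
opening: 0.998
grip_force: 0.0
t: 1.77
eef_pos: [576.7, -71.8, 214.0]
tcp_rot: [3.142, 0.001, -0.16]
ft_force: [0.5, -0.1, -0.9]
opening: 0.924
grip_force: 0.0
t 1.7667 pos [576.7 -71.8 214. ] yaw [ 3.142e+00  1.000e-03 -1.600e-01] togo tool [ -0.6   1.6 126. ] dturn -0.002064893824645392 q [-0.24  0.43  1.67 -0.    1.04  1.49] F [ 0.5 -0.1 -0.9] M [0.077 0.013 0.024] open 0.924 0.0
```

```bash
echo '[-0.6,1.6,40,0,0.9,-0.6,1.6,80,0,0.9,-0.6,1.6,110,0,0.9,-0.6,1.6,126,0,0.9,-0.6,1.6,126,0,0.9]' | python3 steer.py
python3 m.py
python3 - <<'E'
from h import *
for n in("scene","wrist"):
    p,d=env.read_camera(n)
    if n=="scene": p=cv2.resize(p[120:260,150:330],None,fx=2.5,fy=2.5,interpolation=cv2.INTER_CUBIC)
    else: p=cv2.resize(p,(480,360))
    if n=="scene": a=cv2.resize(p,(450,360))
    else: cv2.imwrite("pics/down.png",np.hstack([a[:,50:370],p])[...,::-1])
E
```

```text
t: 2.18
eef_pos: [573.4, -74.8, 85.1]
tcp_rot: [-3.141, 0.006, -0.156]
ft_force: [-0.3, -0.9, 0.1]
opening: 0.902
grip_force: 0.0
t 2.1833 pos [573.4 -74.8  85.1] yaw [-3.141  0.006 -0.156] togo tool [ 2.1 -1.9 -2.9] dturn 0.0019435653129008246 q [-0.24  0.59  1.8  -0.    0.76  1.48] F [-0.3 -0.9  0.1] M [ 0.053 -0.027  0.023] open 0.902 0.0
```

View pics/down.png

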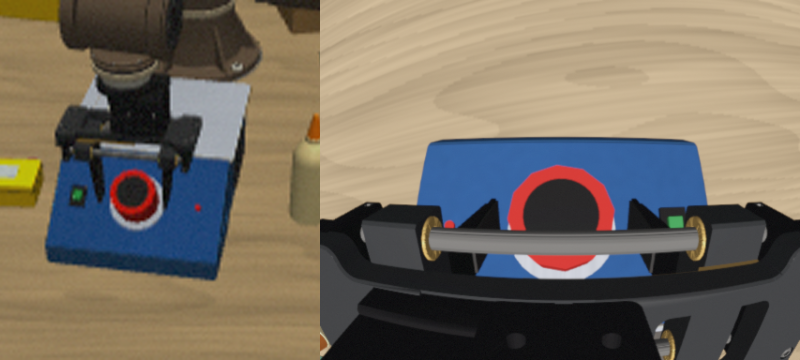

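The fingers straddle the dial, one on each side of it, and clear the console (wrist view centre about (560,215)). Now I'll close on it.

```bash
echo '[0,0,0,0,0.5,0,0,0,0,0.5,0,0,0,0,0.5]' | python3 steer.py; python3 m.py; echo '[0,0,0,0,0.5,0,0,0,0,0.5]' | python3 steer.py; python3 m.py
```

```text
t: 2.53
eef_pos: [576.1, -74.7, 89.9]
tcp_rot: [3.141, -0.002, -0.158]
ft_force: [-0.3, 0.2, 0.3]
opening: 0.744
grip_force: 0.0
t 2.5333 pos [576.1 -74.7  89.9] yaw [ 3.141e+00 -2.000e-03 -1.580e-01] togo tool [-0.5 -1.5  1.9] dturn 0.00015883354050968967 q [-0.24  0.58  1.79 -0.    0.77  1.49] F [-0.3  0.2  0.3] M [-0.004 -0.006  0.068] open 0.744 0.0
t: 2.7
eef_pos: [576.1, -73.8, 89.5]
tcp_rot: [-3.14, -0.002, -0.159]
ft_force: [1.0, 4.6, 4.0]
opening: 0.643
grip_force: 30.0
t 2.7 pos [576.1 -73.8  89.5] yaw [-3.14e+00 -2.00e-03 -1.59e-01] togo tool [-0.4 -0.5  1.5] dturn -0.0005799031485886064 q [-0.24  0.58  1.79  0.    0.77  1.49] F [1.  4.6 4. ] M [ 0.835 -0.095  0.097] open 0.643 30.002094637602568
```

```bash
for i in 1 2; do :; done
echo '[0,0,0,0.1,0.5,0,0,0,0.18,0.5]' | python3 steer.py|tail -1; python3 m.py
echo '[0,0,0,0.09,0.5,0,0,0,0.18,0.5]' | python3 steer.py|tail -1; python3 m.py
echo '[0,0,0,0.08,0.5,0,0,0,0.16,0.5,0,0,0,0.16,0.5]' | python3 steer.py|tail -1; python3 m.py
```

```text
grip_force: 30.9
t 2.8667 pos [574.9 -73.8  89. ] yaw [ 3.141e+00  1.000e-03 -3.400e-01] togo tool [ 0.7 -0.8  1. ] dturn -0.18173956415789863 q [-0.24  0.58  1.79 -0.    0.77  1.67] F [-3.2  6.6  3.8] M [-0.34   0.734  1.093] open 0.647 30.923624880379066
grip_force: 32.3
t 3.0333 pos [575.7 -74.2  89.5] yaw [ 3.141e+00 -1.000e-03 -5.190e-01] togo tool [-0.4 -0.9  1.5] dturn -0.36079694093853154 q [-0.24  0.58  1.79 -0.    0.77  1.85] F [-0.5  3.2  8.9] M [-0.879  0.745  1.109] open 0.662 32.314133010295336
grip_force: 32.3
t 3.2833 pos [576.9 -75.3  90.5] yaw [-3.141 -0.005 -0.68 ] togo tool [-2.2 -0.9  2.5] dturn -0.5224457814574862 q [-0.24  0.58  1.79 -0.    0.77  2.01] F [ 2.  -2.7 10.7] M [-1.269  0.338  0.526] open 0.674 32.27694281534184
```

```bash
cat >w.py <<'E'
from h import *
import sys
i=env.camera_info("wrist");p,d=env.read_camera("wrist")
np.savez("w_"+sys.argv[1],p=p,d=d,o=i["origin"],a=i["attitude"],c=[i["cx"],i["cy"],192/np.tan(np.radians(i["vertical_fov"]/2))])
print(i)
cv2.imwrite(f"pics/w_{sys.argv[1]}.png",cv2.resize(p[120:320,150:360],None,fx=2.8,fy=2.8,interpolation=cv2.INTER_CUBIC)[...,::-1])
E
python3 w.py a
```

```text
{'vertical_fov': 65.70646984690485, 'cx': 259.5240410940665, 'cy': 190.8986470229537, 'origin': array([ 627.71680663, -117.28755607,  262.82187747]), 'attitude': array([ 2.90939340e+00, -3.37789628e-04, -2.25074276e+00])}
```

View pics/w_a.png

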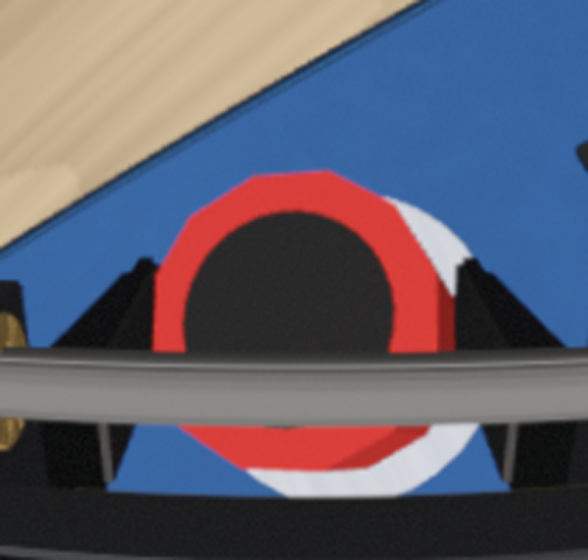

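The wrist view shows the bright 12-sided top face with the flats lying against the pads at (155,300) and (455,300). I'll write a phase estimator, mod 30°, from the top-face edge.

```bash
cat >ph.py <<'E'
import sys
from h import *
def phase(p,o,a,c):
    h=cv2.cvtColor(p,cv2.COLOR_RGB2HSV).astype(int)
    m=(((h[...,0]<8)|(h[...,0]>172))&(h[...,1]>130)&(h[...,2]>195)).astype(np.uint8)
    k,l,s,_=cv2.connectedComponentsWithStats(m);
    m=np.isin(l,[i for i in range(1,k) if s[i,4]>80]).astype(np.uint8)
    q=np.vstack([x[:,0] for x in cv2.findContours(m,cv2.RETR_LIST,cv2.CHAIN_APPROX_NONE)[0]]).astype(float)
    e=(q-c[:2]);r=np.hypot(*e.T);th=r/c[2]
    ray=np.c_[e/r[:,None]*np.sin(th)[:,None],np.cos(th)]@R.from_euler("xyz",a).as_matrix().T
    X=np.array([-.9876,.1572,0]);n=np.array([.5736*.9876,-.5736*.1572,.8192]);X=.8192*X+np.array([0,0,.5736]);Y=np.cross(n,X)
    t=np.array([583.9,-74.4,108]);w=o+ray*(((t-o)@n)/(ray@n))[:,None]-t
    xy=np.c_[w@X,w@Y];cen=np.zeros(2)
    for it in range(8):
        v=xy-cen;rr=np.hypot(*v.T);k=abs(rr-30.2)<(5 if it<3 else 2);an=np.arctan2(v[k,1],v[k,0])
        A=np.c_[np.ones(k.sum()),np.cos(an),np.sin(an),np.cos(12*an),np.sin(12*an)]
        b=np.linalg.lstsq(A,rr[k],rcond=None)[0];cen=cen+b[1:3]
    amp=np.hypot(b[3],b[4]); return np.degrees(np.arctan2(-b[4],-b[3]))/12,amp,b[0],cen,k.sum()
if __name__=="__main__":
    i=env.camera_info("wrist");p,d=env.read_camera("wrist")
    f=phase(p,i["origin"],i["attitude"],np.array([i["cx"],i["cy"],192/np.tan(np.radians(i["vertical_fov"]/2))]))
    print("PHASE %.1f amp %.2f R %.1f"%f[:3],"cen",f[3].round(1),f[4])
E
python3 - <<'E'
from ph import *
z=np.load("w_a.npz");print(phase(z["p"],z["o"],z["a"],z["c"]))
E
echo '[0,0,0,0,0.8,0,0,0,0,0.8,0,0,0,0,0.8,0,0,0,0,0.8]' | python3 steer.py; python3 m.py; python3 ph.py
```

```text
(np.float64(3.0083305689323114), np.float64(0.3223204305092264), np.float64(29.990085661525008), array([0.59507698, 1.69177654]), np.int64(263))
t: 3.67
eef_pos: [575.4, -74.4, 88.6]
tcp_rot: [3.141, 0.0, -0.678]
ft_force: [0.6, -0.4, 0.4]
opening: 0.798
grip_force: 0.0
t 3.6667 pos [575.4 -74.4  88.6] yaw [ 3.141  0.    -0.678] togo tool [-0.5 -1.2  0.6] dturn -0.5201834239771573 q [-0.24  0.58  1.79 -0.    0.77  2.01] F [ 0.6 -0.4  0.4] M [ 0.058  0.01  -0.034] open 0.798 0.0
PHASE -0.4 amp 0.32 R 30.1 cen [0.5 1.4] 266
```

The estimator works: held phase +3° means the dial turned 27° CW, and after release it sat in the notch at about 0°. That's one click done. I'll repeat the cycle, checking the moment half way and the phase while held.

```bash
cat >s.py <<'E'
from ph import *
s=env.state();i=env.camera_info("wrist");p,d=env.read_camera("wrist")
f=phase(p,i["origin"],i["attitude"],np.array([i["cx"],i["cy"],192/np.tan(np.radians(i["vertical_fov"]/2))]))
print("t %.2f PHASE %.1f amp %.2f R %.1f"%(s["t"],*f[:3]),"pos",s["eef_pos"].round(1),"yaw %.3f"%s["tcp_rot"][2],"F",s["ft_force"].round(1),"M",s["moment"].round(2),"op %.3f"%s["opening"])
E
echo '[0,0,0,-0.12,0.8,0,0,0,-0.24,0.8,0,0,0,-0.36,0.8,0,0,0,-0.48,0.8,0,0,0,-0.52,0.8]' | python3 steer.py>/dev/null
echo '[0,0,0,0,0.5,0,0,0,0,0.5,0,0,0,0,0.5,0,0,0,0,0.5]' | python3 steer.py>/dev/null; python3 s.py
echo '[0,0,0,0.1,0.5,0,0,0,0.2,0.5]' | python3 steer.py>/dev/null; python3 s.py
echo '[0,0,0,0.11,0.5,0,0,0,0.22,0.5,0,0,0,0.32,0.5,0,0,0,0.32,0.5]' | python3 steer.py>/dev/null; python3 s.py
echo '[0,0,0,0,0.8,0,0,0,0,0.8,0,0,0,0,0.8]' | python3 steer.py >/dev/null; python3 s.py
```

```text
t 4.47 PHASE 0.7 amp 0.32 R 30.1 pos [575.7 -73.8  88.6] yaw -0.160 F [ 2.   7.4 -1. ] M [ 1.04 -0.28  0.17] op 0.628
t 4.68 PHASE -7.1 amp 0.41 R 30.0 pos [575.5 -74.1  88.6] yaw -0.361 F [1.9 4.7 5. ] M [-0.71  0.01  1.16] op 0.643
t 5.07 PHASE 9.8 amp 0.33 R 30.0 pos [577.8 -75.9  90.6] yaw -0.683 F [ 4.9 -5.3 14.3] M [-1.73 -0.04  0.45] op 0.674
t 5.37 PHASE 9.6 amp 0.36 R 30.1 pos [575.3 -74.4  88.5] yaw -0.679 F [-0.7 -1.  -0.7] M [ 0.09  0.04 -0.  ] op 0.791
```

```bash
echo '[0,0,0,0,0.8]' | python3 steer.py >/dev/null; python3 s.py;  echo '[0,0,0,-0.04,0.85,0,0,0,-0.08,0.85]' | python3 steer.py >/dev/null; python3 s.py; python3 w.py b
```

```text
t 5.50 PHASE 9.9 amp 0.39 R 30.1 pos [575.3 -74.4  88.3] yaw -0.679 F [-0.7  1.1 -0.5] M [0.09 0.02 0.02] op 0.800
t 5.72 PHASE 9.8 amp 0.34 R 30.1 pos [575.4 -74.4  88.4] yaw -0.597 F [-0.9  0.7  0. ] M [0.08 0.02 0.02] op 0.843
{'vertical_fov': 65.70646984690485, 'cx': 259.5240410940665, 'cy': 190.8986470229537, 'origin': array([ 630.32033078, -112.3160992 ,  260.43865715]), 'attitude': array([ 2.90422806e+00, -9.54575435e-04, -2.16396925e+00])}
```

View pics/w_b.png

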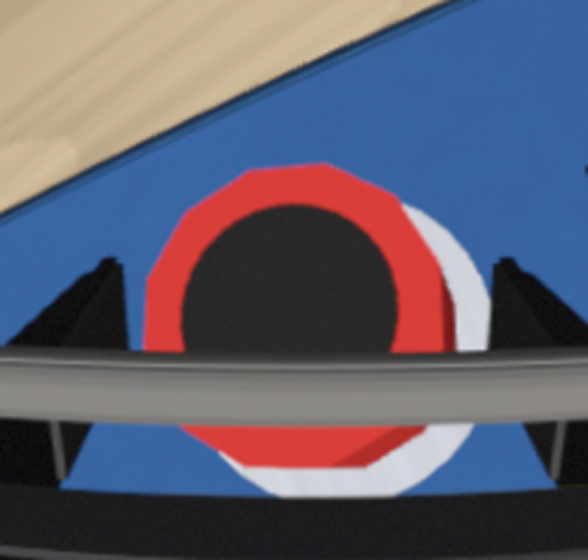

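The dial looks clear of the fingers but sits at +9.8°, not in a notch. I'll turn the fingers back to square and recheck before gripping.

```bash
echo '[0,0,0,-0.12,0.88,0,0,0,-0.24,0.88,0,0,0,-0.36,0.88,0,0,0,-0.44,0.88,0,0,0,-0.44,0.88]' | python3 steer.py>/dev/null;python3 s.py
echo '[0,0,0,0,0.5,0,0,0,0,0.5,0,0,0,0,0.5]' | python3 steer.py>/dev/null; python3 s.py
echo '[0,0,0,0,0.5,0,0,0,0,0.5]' | python3 steer.py>/dev/null; python3 s.py
echo '[0,0,0,0,0.8,0,0,0,0,0.8,0,0,0,0,0.8]' | python3 steer.py >/dev/null; python3 s.py
```

```text
t 6.23 PHASE 9.4 amp 0.41 R 30.1 pos [575.5 -74.5  88.5] yaw -0.156 F [-0.2 -0.8  0.4] M [0.03 0.   0.  ] op 0.879
t 6.53 PHASE 9.3 amp 0.39 R 30.1 pos [575.6 -74.5  88.6] yaw -0.160 F [-0.1 -0.3 -0.4] M [ 0.07  0.04 -0.02] op 0.725
t 6.75 PHASE 9.3 amp 0.38 R 30.1 pos [575.8 -73.8  88.7] yaw -0.159 F [2.1 6.  0.4] M [ 0.82 -0.27 -0.01] op 0.639
t 7.05 PHASE 8.4 amp 0.39 R 30.1 pos [575.5 -74.6  88.6] yaw -0.159 F [ 0.1 -0.8 -0.9] M [-0.05  0.02  0.  ] op 0.774
```

The dial holds at about +9° through a grip and release, so friction can hold it between notches. I'll grip it parallel to its flats (turn -0.18) and finish the click.

```bash
echo '[0,0,0,-0.1,0.8,0,0,0,-0.18,0.8,0,0,0,-0.18,0.7,0,0,0,-0.18,0.5,0,0,0,-0.18,0.5]' | python3 steer.py>/dev/null;echo '[0,0,0,0,0.5,0,0,0,0,0.5]' | python3 steer.py>/dev/null; python3 s.py
echo '[0,0,0,0.1,0.5,0,0,0,0.18,0.5,0,0,0,0.2,0.5,0,0,0,0.2,0.5]' | python3 steer.py>/dev/null; python3 s.py
echo '[0,0,0,0.1,0.5,0,0,0,0.15,0.5]' | python3 steer.py>/dev/null; python3 s.py
echo '[0,0,0,0,0.8,0,0,0,0,0.8,0,0,0,0,0.8]' | python3 steer.py >/dev/null; python3 s.py
```

```text
t 7.68 PHASE 7.9 amp 0.41 R 30.1 pos [575.5 -73.7  88.6] yaw 0.019 F [0.5 6.5 0.6] M [ 1.26 -0.14 -0.18] op 0.642
t 8.07 PHASE 0.7 amp 0.40 R 30.1 pos [575.7 -74.   88.7] yaw -0.181 F [0.9 6.5 1.1] M [ 0.25 -0.06  0.5 ] op 0.627
t 8.28 PHASE -5.6 amp 0.40 R 30.0 pos [575.7 -74.1  88.7] yaw -0.333 F [2.6 5.2 5.1] M [-0.32  0.01  1.1 ] op 0.639
t 8.58 PHASE -4.2 amp 0.37 R 30.1 pos [575.6 -74.6  88.6] yaw -0.329 F [-0.3  0.9 -0.4] M [ 0.07  0.07 -0.01] op 0.776
```

```bash
for i in 1 2 3; do echo '[0,0,0,0,0.85,0,0,0,0,0.85,0,0,0,0,0.85,0,0,0,0,0.85]' | python3 steer.py >/dev/null; python3 s.py; done
```

```text
t 8.97 PHASE -4.0 amp 0.37 R 30.1 pos [575.6 -74.6  88.6] yaw -0.328 F [ 0.1 -0.3  0.1] M [0.03 0.02 0.01] op 0.849
t 9.35 PHASE -4.1 amp 0.41 R 30.1 pos [575.6 -74.5  88.6] yaw -0.328 F [-0.6  0.8  0.1] M [ 0.09  0.03 -0.03] op 0.848
t 9.73 PHASE -4.1 amp 0.40 R 30.1 pos [575.6 -74.5  88.6] yaw -0.328 F [ 0.5 -0.3 -0.3] M [ 0.04  0.   -0.02] op 0.852
```

The dial rests wherever friction leaves it, so I'll track its absolute angle by phase. It is now at -64° from the start. I'll carry on CW in strokes of about 25–30°, regripping parallel each time, until it meets the stop.

```bash
echo '[0,0,0,-0.08,0.7,0,0,0,-0.08,0.5,0,0,0,-0.08,0.5,0,0,0,-0.08,0.5,0,0,0,-0.08,0.5]' | python3 steer.py>/dev/null
echo '[0,0,0,0,0.5,0,0,0,0.1,0.5,0,0,0,0.2,0.5]' | python3 steer.py>/dev/null; python3 s.py
echo '[0,0,0,0.1,0.5,0,0,0,0.2,0.5,0,0,0,0.26,0.5,0,0,0,0.26,0.5]' | python3 steer.py>/dev/null; python3 s.py
echo '[0,0,0,0,0.8,0,0,0,0,0.8,0,0,0,0,0.8]' | python3 steer.py >/dev/null; python3 s.py
```

```text
t 10.45 PHASE -11.8 amp 0.38 R 30.0 pos [575.8 -74.2  88.9] yaw -0.451 F [3.1 1.  8.2] M [-1.08  0.14  1.23] op 0.656
t 10.83 PHASE 8.0 amp 0.35 R 30.0 pos [577.9 -76.1  91. ] yaw -0.711 F [ 3.9 -6.  15.5] M [-2.13  0.22  0.61] op 0.673
t 11.13 PHASE 7.3 amp 0.36 R 30.1 pos [575.4 -74.4  88.5] yaw -0.709 F [-0.3  0.8 -0.2] M [ 0.03 -0.01 -0.04] op 0.783
```

```bash
echo '[0,0,0,-0.12,0.8,0,0,0,-0.24,0.8,0,0,0,-0.36,0.8,0,0,0,-0.48,0.8,0,0,0,-0.6,0.8]' | python3 steer.py>/dev/null
echo '[0,0,0,-0.1,0.8,0,0,0,-0.1,0.5,0,0,0,-0.1,0.5,0,0,0,-0.1,0.5,0,0,0,-0.1,0.5]' | python3 steer.py>/dev/null; python3 s.py
echo '[0,0,0,0.1,0.5,0,0,0,0.2,0.5,0,0,0,0.3,0.5]' | python3 steer.py>/dev/null; python3 s.py
echo '[0,0,0,0.1,0.5,0,0,0,0.2,0.5,0,0,0,0.3,0.5,0,0,0,0.3,0.5]' | python3 steer.py>/dev/null; python3 s.py
echo '[0,0,0,0,0.8,0,0,0,0,0.8,0,0,0,0,0.8]' | python3 steer.py >/dev/null; python3 s.py
```

```text
t 12.02 PHASE 6.6 amp 0.43 R 30.1 pos [575.4 -73.7  88.4] yaw -0.012 F [0.  4.9 0.1] M [ 1.17 -0.14 -0.15] op 0.640
t 12.32 PHASE -4.7 amp 0.40 R 30.0 pos [575.6 -74.1  88.6] yaw -0.313 F [2.  4.2 1.8] M [-0.33  0.11  1.1 ] op 0.643
t 12.70 PHASE 13.4 amp 0.31 R 30.0 pos [577.4 -75.3  90.1] yaw -0.615 F [ 4.6 -2.2 10.3] M [-1.04 -0.26  0.46] op 0.673
t 13.00 PHASE 13.2 amp 0.37 R 30.1 pos [575.2 -74.4  88.4] yaw -0.610 F [-0.1  0.4  0.2] M [0.08 0.05 0.  ] op 0.787
```

```bash
echo '[0,0,0,-0.12,0.8,0,0,0,-0.24,0.8,0,0,0,-0.36,0.8,0,0,0,-0.48,0.8,0,0,0,-0.6,0.8]' | python3 steer.py>/dev/null
echo '[0,0,0,-0.12,0.8,0,0,0,-0.13,0.5,0,0,0,-0.13,0.5,0,0,0,-0.13,0.5,0,0,0,-0.13,0.5]' | python3 steer.py>/dev/null; python3 s.py
echo '[0,0,0,0.1,0.5,0,0,0,0.2,0.5,0,0,0,0.3,0.5,0,0,0,0.4,0.5]' | python3 steer.py>/dev/null; python3 s.py
echo '[0,0,0,0.1,0.5,0,0,0,0.2,0.5,0,0,0,0.32,0.5,0,0,0,0.32,0.5]' | python3 steer.py>/dev/null; python3 s.py
echo '[0,0,0,0,0.8,0,0,0,0,0.8,0,0,0,0,0.8]' | python3 steer.py >/dev/null; python3 s.py
```

```text
t 13.88 PHASE 12.8 amp 0.45 R 30.1 pos [575.2 -73.6  88.4] yaw 0.117 F [0.7 5.6 0.3] M [ 1.23  0.04 -0.08] op 0.655
t 14.27 PHASE -2.7 amp 0.42 R 30.0 pos [575.5 -74.1  88.6] yaw -0.285 F [2.6 5.9 1.2] M [-0.22  0.14  1.14] op 0.637
t 14.65 PHASE 14.5 amp 0.33 R 30.0 pos [577.1 -75.1  89.8] yaw -0.608 F [ 4.  -1.9  7. ] M [-0.9  -0.21  0.41] op 0.674
t 14.95 PHASE 14.3 amp 0.37 R 30.1 pos [575.2 -74.4  88.4] yaw -0.600 F [-0.5  0.2  0.2] M [ 0.04  0.03 -0.02] op 0.790
```

Before the next stroke, a note on the count: the dial is at about -136°. The strokes slip somewhat past about 0.3 rad, so I'll stay within ±0.35.

```bash
echo '[0,0,0,-0.12,0.8,0,0,0,-0.24,0.8,0,0,0,-0.36,0.8,0,0,0,-0.48,0.8,0,0,0,-0.6,0.8]' | python3 steer.py>/dev/null
echo '[0,0,0,-0.12,0.8,0,0,0,-0.15,0.5,0,0,0,-0.15,0.5,0,0,0,-0.15,0.5,0,0,0,-0.15,0.5]' | python3 steer.py>/dev/null; python3 s.py
echo '[0,0,0,0.1,0.5,0,0,0,0.2,0.5]' | python3 steer.py>/dev/null; python3 s.py
echo '[0,0,0,0.1,0.5,0,0,0,0.2,0.5]' | python3 steer.py>/dev/null; python3 s.py
echo '[0,0,0,0.1,0.5,0,0,0,0.2,0.5,0,0,0,0.2,0.5]' | python3 steer.py>/dev/null; python3 s.py
echo '[0,0,0,0,0.8,0,0,0,0,0.8,0,0,0,0,0.8]' | python3 steer.py >/dev/null; python3 s.py
```

```text
t 15.83 PHASE 14.2 amp 0.43 R 30.1 pos [575.  -73.6  88.3] yaw 0.149 F [ 0.2  6.  -0.4] M [ 1.18  0.14 -0.08] op 0.662
t 16.05 PHASE 7.2 amp 0.36 R 30.1 pos [576.  -73.9  88.8] yaw -0.054 F [2.7 5.3 1. ] M [ 0.59 -0.41  0.34] op 0.639
t 16.27 PHASE -1.4 amp 0.43 R 30.0 pos [575.7 -74.1  88.7] yaw -0.253 F [-0.3  3.9 -1.1] M [-0.37  0.48  1.13] op 0.635
t 16.57 PHASE -9.1 amp 0.36 R 30.0 pos [576.  -74.2  88.9] yaw -0.453 F [2.5 4.2 2.5] M [ 0.03 -0.09  0.55] op 0.660
t 16.87 PHASE -8.4 amp 0.38 R 30.1 pos [575.3 -74.5  88.4] yaw -0.448 F [ 0.4 -0.  -0.8] M [ 0.08  0.02 -0.02] op 0.787
```

```bash
echo '[0,0,0,-0.12,0.8,0,0,0,-0.24,0.8,0,0,0,-0.36,0.8,0,0,0,-0.48,0.8,0,0,0,-0.6,0.8]' | python3 steer.py>/dev/null
echo '[0,0,0,-0.12,0.8,0,0,0,-0.14,0.5,0,0,0,-0.14,0.5,0,0,0,-0.14,0.5,0,0,0,-0.14,0.5]' | python3 steer.py>/dev/null; python3 s.py
echo '[0,0,0,0.1,0.5,0,0,0,0.2,0.5,0,0,0,0.3,0.5]' | python3 steer.py>/dev/null; python3 s.py
echo '[0,0,0,0.1,0.5,0,0,0,0.2,0.5]' | python3 steer.py>/dev/null; python3 s.py
echo '[0,0,0,0.1,0.5,0,0,0,0.24,0.5,0,0,0,0.24,0.5]' | python3 steer.py>/dev/null; python3 s.py
echo '[0,0,0,0,0.8,0,0,0,0,0.8,0,0,0,0,0.8]' | python3 steer.py >/dev/null; python3 s.py
```

```text
t 17.75 PHASE -8.7 amp 0.44 R 30.1 pos [574.7 -73.4  88.3] yaw 0.287 F [-2.3  7.8  2.2] M [ 1.49  0.52 -0.04] op 0.678
t 18.05 PHASE 10.5 amp 0.35 R 30.1 pos [576.2 -74.   89.1] yaw -0.017 F [ 0.1  5.6 -1.8] M [0.65 0.18 0.31] op 0.643
t 18.27 PHASE 2.1 amp 0.38 R 30.1 pos [575.6 -74.   88.6] yaw -0.215 F [ 0.8  4.4 -0.1] M [-0.28  0.14  0.87] op 0.633
t 18.57 PHASE -7.5 amp 0.36 R 30.0 pos [575.9 -74.3  88.8] yaw -0.455 F [2.2 4.1 2. ] M [-0.29  0.23  0.79] op 0.660
t 18.87 PHASE -6.1 amp 0.41 R 30.1 pos [575.4 -74.6  88.5] yaw -0.448 F [-0.6 -0.5 -0.7] M [0.03 0.02 0.02] op 0.784
```

```bash
echo '[0,0,0,-0.12,0.8,0,0,0,-0.24,0.8,0,0,0,-0.36,0.8,0,0,0,-0.48,0.8,0,0,0,-0.6,0.8]' | python3 steer.py>/dev/null
echo '[0,0,0,-0.12,0.8,0,0,0,-0.17,0.5,0,0,0,-0.17,0.5,0,0,0,-0.17,0.5,0,0,0,-0.17,0.5]' | python3 steer.py>/dev/null; python3 s.py
echo '[0,0,0,0.1,0.5,0,0,0,0.2,0.5,0,0,0,0.3,0.5]' | python3 steer.py>/dev/null; python3 s.py
echo '[0,0,0,0.1,0.5,0,0,0,0.2,0.5]' | python3 steer.py>/dev/null; python3 s.py
echo '[0,0,0,0.1,0.5,0,0,0,0.27,0.5,0,0,0,0.27,0.5]' | python3 steer.py>/dev/null; python3 s.py
echo '[0,0,0,0,0.8,0,0,0,0,0.8,0,0,0,0,0.8]' | python3 steer.py >/dev/null; python3 s.py
```

```text
t 19.75 PHASE -6.4 amp 0.40 R 30.1 pos [574.5 -73.5  88.3] yaw 0.319 F [-2.2  7.4  0.7] M [1.61 0.63 0.06] op 0.682
t 20.05 PHASE 11.9 amp 0.35 R 30.1 pos [576.1 -74.   89.1] yaw 0.015 F [0.6 9.2 2.3] M [ 1.34 -0.19  0.17] op 0.646
t 20.27 PHASE 4.8 amp 0.39 R 30.1 pos [575.3 -74.   88.5] yaw -0.184 F [ 0.9  5.2 -1. ] M [-0.13  0.25  0.76] op 0.639
t 20.57 PHASE -6.7 amp 0.35 R 30.0 pos [575.8 -74.3  88.8] yaw -0.455 F [3.1 3.4 2.4] M [-0.56  0.21  1.05] op 0.658
t 20.87 PHASE -5.4 amp 0.41 R 30.1 pos [575.5 -74.7  88.6] yaw -0.449 F [ 0.2 -0.9  1.5] M [0.07 0.04 0.02] op 0.785
```

```bash
echo '[0,0,0,-0.12,0.8,0,0,0,-0.24,0.8,0,0,0,-0.36,0.8,0,0,0,-0.48,0.8,0,0,0,-0.6,0.8]' | python3 steer.py>/dev/null
echo '[0,0,0,-0.12,0.8,0,0,0,-0.17,0.5,0,0,0,-0.17,0.5,0,0,0,-0.17,0.5,0,0,0,-0.17,0.5]' | python3 steer.py>/dev/null; python3 s.py
echo '[0,0,0,0.1,0.5,0,0,0,0.2,0.5,0,0,0,0.3,0.5]' | python3 steer.py>/dev/null; python3 s.py
echo '[0,0,0,0.1,0.5,0,0,0,0.2,0.5]' | python3 steer.py>/dev/null; python3 s.py
echo '[0,0,0,0.1,0.5,0,0,0,0.27,0.5,0,0,0,0.27,0.5]' | python3 steer.py>/dev/null; python3 s.py
echo '[0,0,0,0,0.8,0,0,0,0,0.8,0,0,0,0,0.8]' | python3 steer.py >/dev/null; python3 s.py
```

```text
t 21.75 PHASE -5.5 amp 0.41 R 30.1 pos [574.5 -73.4  88.4] yaw 0.319 F [-3.2  7.5  1.4] M [1.57 0.63 0.06] op 0.680
t 22.05 PHASE 13.1 amp 0.36 R 30.1 pos [575.9 -74.   89. ] yaw 0.015 F [1.9 4.3 0.6] M [0.43 0.17 0.44] op 0.645
t 22.27 PHASE 5.5 amp 0.40 R 30.1 pos [575.3 -74.   88.5] yaw -0.184 F [ 1.3  5.8 -1.9] M [-0.12  0.33  0.75] op 0.638
t 22.57 PHASE -0.0 amp 0.32 R 30.0 pos [575.2 -74.   88.7] yaw -0.455 F [2.2 3.8 0.7] M [ 0.3  -0.17  1.35] op 0.665
t 22.87 PHASE -0.1 amp 0.44 R 30.1 pos [575.6 -74.7  88.6] yaw -0.449 F [-0.1 -0.   0.4] M [0.06 0.04 0.01] op 0.782
```

It stopped following at exactly 0.0° (-240°, 8 clicks) with a higher moment. I'll confirm the stop with a square regrip and another CW push.

```bash
echo '[0,0,0,-0.12,0.8,0,0,0,-0.24,0.8,0,0,0,-0.3,0.5,0,0,0,-0.3,0.5,0,0,0,-0.3,0.5]' | python3 steer.py>/dev/null
echo '[0,0,0,0,0.5,0,0,0,0.06,0.5]' | python3 steer.py>/dev/null; python3 s.py
echo '[0,0,0,0.07,0.5,0,0,0,0.07,0.5]' | python3 steer.py>/dev/null; python3 s.py
echo '[0,0,0,0.07,0.5,0,0,0,0.12,0.5,0,0,0,0.12,0.5]' | python3 steer.py>/dev/null; python3 s.py
```

```text
t 23.50 PHASE -0.4 amp 0.45 R 30.1 pos [574.8 -73.8  88.6] yaw -0.208 F [-5.   7.5  9.7] M [1.24 0.56 1.53] op 0.634
t 23.72 PHASE -1.0 amp 0.43 R 30.1 pos [574.5 -73.6  88.7] yaw -0.281 F [-3.8  6.4  5.7] M [0.92 0.85 1.39] op 0.639
t 24.02 PHASE -1.0 amp 0.32 R 30.0 pos [572.9 -72.9  88.7] yaw -0.401 F [-12.3  10.8  12. ] M [1.38 2.42 0.8 ] op 0.657
```

The stop is confirmed: no motion as the forces rise. The dial is at the stop, and now I'll back it off CCW, tracking the angle up to +120°.

```bash
echo '[0,0,0,0,0.8,0,0,0,0,0.8,0,0,0,-0.12,0.8,0,0,0,-0.24,0.8,0,0,0,-0.25,0.8]' | python3 steer.py>/dev/null;  python3 s.py
echo '[0,0,0,0,0.5,0,0,0,0,0.5,0,0,0,0,0.5,0,0,0,0,0.5]' | python3 steer.py>/dev/null
echo '[0,0,0,-0.1,0.5,0,0,0,-0.2,0.5]' | python3 steer.py>/dev/null; python3 s.py
echo '[0,0,0,-0.1,0.5,0,0,0,-0.2,0.5,0,0,0,-0.2,0.5]' | python3 steer.py>/dev/null; python3 s.py
echo '[0,0,0,0,0.8,0,0,0,0,0.8,0,0,0,0,0.8]' | python3 steer.py >/dev/null; python3 s.py
```

```text
t 24.48 PHASE 0.2 amp 0.36 R 30.1 pos [575.8 -74.8  88.6] yaw -0.144 F [-0.2 -0.7  0.5] M [0.05 0.08 0.02] op 0.802
t 25.03 PHASE 7.4 amp 0.33 R 30.0 pos [577.2 -73.4  89.6] yaw 0.051 F [4.4 7.3 8.2] M [ 2.73 -0.43 -1.07] op 0.639
t 25.33 PHASE 14.6 amp 0.36 R 30.0 pos [578.4 -73.   90.8] yaw 0.253 F [ 9.3 13.1 14.9] M [ 3.67 -1.25 -0.61] op 0.664
t 25.63 PHASE 15.0 amp 0.39 R 30.1 pos [575.5 -74.5  88.6] yaw 0.251 F [ 0.6 -0.5 -0.9] M [ 0.02 -0.04  0.08] op 0.785
```

```bash
echo '[0,0,0,0.12,0.8,0,0,0,0.24,0.8,0,0,0,0.36,0.8,0,0,0,0.48,0.8,0,0,0,0.6,0.8]' | python3 steer.py>/dev/null
echo '[0,0,0,0.12,0.8,0,0,0,0.13,0.5,0,0,0,0.13,0.5,0,0,0,0.13,0.5,0,0,0,0.13,0.5]' | python3 steer.py>/dev/null; python3 s.py
echo '[0,0,0,-0.1,0.5,0,0,0,-0.2,0.5]' | python3 steer.py>/dev/null; python3 s.py
echo '[0,0,0,-0.1,0.5,0,0,0,-0.2,0.5]' | python3 steer.py>/dev/null; python3 s.py
echo '[0,0,0,-0.1,0.5,0,0,0,-0.24,0.5,0,0,0,-0.24,0.5]' | python3 steer.py>/dev/null; python3 s.py
echo '[0,0,0,0,0.8,0,0,0,0,0.8,0,0,0,0,0.8]' | python3 steer.py >/dev/null; python3 s.py
```

```text
t 26.52 PHASE -14.9 amp 0.37 R 30.1 pos [575.8 -74.   88.5] yaw -0.475 F [ 3.9  6.1 -1.5] M [ 0.83 -0.43  0.11] op 0.658
t 26.73 PHASE -7.8 amp 0.30 R 30.1 pos [577.9 -74.1  89.7] yaw -0.272 F [7.1 9.4 6.8] M [ 2.14 -1.49 -0.37] op 0.638
t 26.95 PHASE 0.7 amp 0.34 R 30.1 pos [577.2 -73.5  89.6] yaw -0.073 F [5.4 8.3 5.1] M [ 2.87 -0.9  -1.19] op 0.631
t 27.25 PHASE 9.5 amp 0.35 R 30.0 pos [577.7 -73.2  90.2] yaw 0.169 F [ 8.5 12.8 11.5] M [ 3.47 -1.07 -0.79] op 0.659
t 27.55 PHASE 9.6 amp 0.38 R 30.1 pos [575.4 -74.5  88.5] yaw 0.164 F [0.2 0.  0.1] M [ 0.    0.02 -0.01] op 0.784
```

```bash
echo '[0,0,0,0.12,0.8,0,0,0,0.24,0.8,0,0,0,0.36,0.8,0,0,0,0.48,0.8,0,0,0,0.6,0.8]' | python3 steer.py>/dev/null
echo '[0,0,0,0.12,0.8,0,0,0,0.15,0.5,0,0,0,0.15,0.5,0,0,0,0.15,0.5,0,0,0,0.15,0.5]' | python3 steer.py>/dev/null; python3 s.py
echo '[0,0,0,-0.1,0.5,0,0,0,-0.2,0.5]' | python3 steer.py>/dev/null; python3 s.py
echo '[0,0,0,-0.1,0.5,0,0,0,-0.2,0.5]' | python3 steer.py>/dev/null; python3 s.py
echo '[0,0,0,-0.1,0.5,0,0,0,-0.2,0.5]' | python3 steer.py>/dev/null; python3 s.py
echo '[0,0,0,-0.1,0.5,0,0,0,-0.15,0.5,0,0,0,-0.15,0.5]' | python3 steer.py>/dev/null; python3 s.py
echo '[0,0,0,0,0.8,0,0,0,0,0.8,0,0,0,0,0.8]' | python3 steer.py >/dev/null; python3 s.py
```

```text
t 28.43 PHASE 9.6 amp 0.31 R 30.0 pos [575.7 -74.2  88.4] yaw -0.586 F [ 2.2  4.1 -1.9] M [ 0.66 -0.34  0.01] op 0.676
t 28.65 PHASE -13.1 amp 0.28 R 30.0 pos [578.4 -74.5  90. ] yaw -0.384 F [10.7  7.6  7.3] M [ 1.92 -1.88 -0.46] op 0.649
t 28.87 PHASE -6.0 amp 0.32 R 30.1 pos [578. -74.  90.] yaw -0.184 F [ 7.4 10.4  4. ] M [ 2.54 -1.35 -0.51] op 0.632
t 29.08 PHASE 2.6 amp 0.37 R 30.1 pos [577.4 -73.5  89.8] yaw 0.014 F [ 6.5 10.1  8.9] M [ 3.42 -1.19 -1.09] op 0.647
t 29.38 PHASE 7.9 amp 0.38 R 30.0 pos [578.2 -73.2  90.6] yaw 0.163 F [ 9.  13.  12.6] M [ 3.75 -1.28 -0.91] op 0.660
t 29.68 PHASE 8.2 amp 0.40 R 30.1 pos [575.3 -74.6  88.6] yaw 0.163 F [-0.3  0.3 -1.4] M [0.03 0.04 0.01] op 0.785
```

```bash
echo '[0,0,0,0.12,0.8,0,0,0,0.24,0.8,0,0,0,0.36,0.8,0,0,0,0.48,0.8,0,0,0,0.6,0.8]' | python3 steer.py>/dev/null
echo '[0,0,0,0.12,0.8,0,0,0,0.17,0.5,0,0,0,0.17,0.5,0,0,0,0.17,0.5,0,0,0,0.17,0.5]' | python3 steer.py>/dev/null; python3 s.py
echo '[0,0,0,-0.1,0.5,0,0,0,-0.2,0.5]' | python3 steer.py>/dev/null; python3 s.py
echo '[0,0,0,-0.1,0.5,0,0,0,-0.2,0.5]' | python3 steer.py>/dev/null; python3 s.py
echo '[0,0,0,-0.1,0.5,0,0,0,-0.2,0.5]' | python3 steer.py>/dev/null; python3 s.py
echo '[0,0,0,-0.1,0.5,0,0,0,-0.17,0.5,0,0,0,-0.17,0.5]' | python3 steer.py>/dev/null; python3 s.py
echo '[0,0,0,0,0.8,0,0,0,0,0.8,0,0,0,0,0.8]' | python3 steer.py >/dev/null; python3 s.py
```

```text
t 30.57 PHASE 9.1 amp 0.32 R 30.0 pos [575.6 -74.3  88.3] yaw -0.606 F [ 2.   3.7 -2.7] M [ 0.72 -0.44 -0.03] op 0.676
t 30.78 PHASE -14.5 amp 0.27 R 30.0 pos [578.4 -74.6  89.9] yaw -0.404 F [9.8 6.8 7.4] M [ 1.72 -1.95 -0.43] op 0.651
t 31.00 PHASE -6.8 amp 0.32 R 30.1 pos [578.1 -74.   90. ] yaw -0.204 F [ 7.8 10.4  4.8] M [ 2.46 -1.4  -0.4 ] op 0.634
t 31.22 PHASE 1.3 amp 0.36 R 30.1 pos [577.4 -73.5  89.8] yaw -0.005 F [7.2 9.1 8.4] M [ 3.03 -1.18 -1.04] op 0.643
t 31.52 PHASE 7.8 amp 0.38 R 30.0 pos [578.1 -73.2  90.4] yaw 0.165 F [ 9.6 13.1 11.1] M [ 3.5  -1.47 -0.74] op 0.659
t 31.82 PHASE 7.7 amp 0.40 R 30.1 pos [575.3 -74.7  88.6] yaw 0.163 F [-0.2 -0.1 -0.6] M [ 0.   -0.03  0.  ] op 0.783
```

```bash
echo '[0,0,0,0.12,0.8,0,0,0,0.24,0.8,0,0,0,0.36,0.8,0,0,0,0.48,0.8,0,0,0,0.6,0.8]' | python3 steer.py>/dev/null
echo '[0,0,0,0.12,0.8,0,0,0,0.17,0.5,0,0,0,0.17,0.5,0,0,0,0.17,0.5,0,0,0,0.17,0.5]' | python3 steer.py>/dev/null; python3 s.py
echo '[0,0,0,-0.1,0.5,0,0,0,-0.2,0.5]' | python3 steer.py>/dev/null; python3 s.py
echo '[0,0,0,-0.1,0.5,0,0,0,-0.2,0.5]' | python3 steer.py>/dev/null; python3 s.py
echo '[0,0,0,-0.1,0.5,0,0,0,-0.17,0.5,0,0,0,-0.17,0.5]' | python3 steer.py>/dev/null; python3 s.py
echo '[0,0,0,0,0.8,0,0,0,0,0.8,0,0,0,0,0.8]' | python3 steer.py >/dev/null; python3 s.py
```

```text
t 32.70 PHASE 7.7 amp 0.29 R 30.0 pos [575.7 -74.3  88.4] yaw -0.606 F [ 3.   3.2 -1.4] M [ 0.71 -0.44 -0.08] op 0.676
t 32.92 PHASE -14.9 amp 0.29 R 30.0 pos [578.4 -74.6  90. ] yaw -0.404 F [9.3 8.8 5.2] M [ 1.96 -1.7  -0.38] op 0.646
t 33.13 PHASE -7.2 amp 0.35 R 30.1 pos [578.  -74.   90.1] yaw -0.204 F [ 6.8 11.3  4.1] M [ 2.6  -1.29 -0.47] op 0.631
t 33.43 PHASE 0.2 amp 0.35 R 30.0 pos [577.4 -73.6  89.8] yaw -0.035 F [7.  8.8 7.2] M [ 2.78 -1.25 -0.74] op 0.641
t 33.73 PHASE 0.2 amp 0.42 R 30.1 pos [575.2 -74.7  88.5] yaw -0.037 F [ 1.1 -0.1  0.6] M [0.01 0.07 0.02] op 0.777
```

The dial sits at +120.2° from the stop, four clicks, in a notch. I'll open wider, lift clear and verify.

```bash
echo '[0,0,0,0,0.95,0,0,0,0,0.95,0,0,0,0,0.95,0,0,-20,0,0.95,0,0,-50,0,0.95]' | python3 steer.py>/dev/null
echo '[0,0,-40,0,0.95,0,0,-80,0,0.95,0,0,-100,0,0.95,0,0,-100,0,0.95,0,0,-100,0,0.95]' | python3 steer.py>/dev/null; python3 s.py
python3 - <<'E'
from h import *
p,d=env.read_camera("side"); a=cv2.resize(p[100:300,150:370],None,fx=2,fy=2,interpolation=cv2.INTER_CUBIC)
p,d=env.read_camera("wrist"); b=cv2.resize(p[60:260,170:350],None,fx=2,fy=2)
cv2.imwrite("pics/end.png",np.hstack([a,b])[...,::-1])
E
```

```text
t 34.62 PHASE 0.6 amp 0.41 R 29.1 pos [575.6 -74.6 239.4] yaw -0.038 F [-0.9 -0.2 -1.1] M [ 0.02 -0.03  0.  ] op 0.946
```

View pics/end.png

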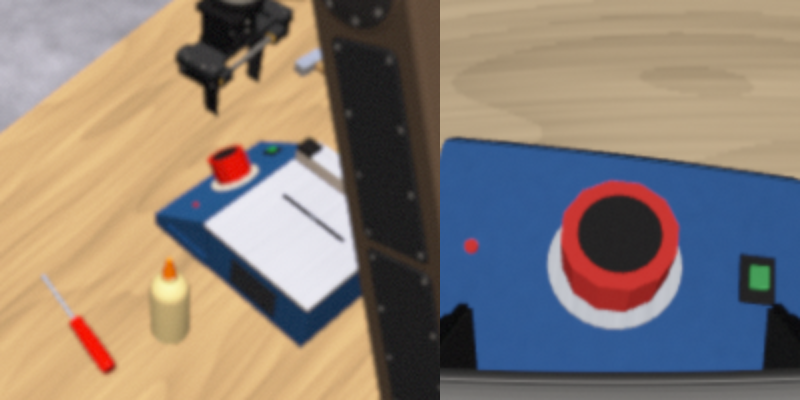

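The gripper is clear above the dial (wrist view, dial at (620,235), a flat parallel to the console edge). The glue bottle and screwdriver are upright and in place.

```bash
python3 -c "
from cell import env
print(env.job_done())"
```

```text
the job is handed in; nothing more can be done
None
```

I turned the dial clockwise to its stop (8 clicks, confirmed by a second push that didn't move it), then backed it off four clicks, to 120° ± 1° by the wrist camera; the arm was lifted clear and the job handed in at about 35 s, though I never measured the blade height itself.

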